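# Change the sink-side supply from mains to battery

## Robot

A 6-joint arm with a two-finger parallel gripper is mounted at the origin on the work surface. World frame = base frame: x ahead of the robot, y to its left, z up, the work surface at z = 0. Lengths are in m, angles in rad, forces in N, time in s.
With the tool pointing down it reaches from about 0.35 to 0.975 m from the base axis. Payload 4.9 kg.
Tool frame: the origin (TCP) lies midway between the tips of the shut fingers; the grasp point (between the pads) lies 19 mm behind it; z points along the fingers, y is the line along which they close (so a half turn about z gives the same grasp; the last joint's range is limited). The gripper opens to 85 mm and grips with 20 to 120 N. Pads are 22 mm wide; open, the fingers measure 114 mm over their backs; the gripper's body (76 mm by 85 mm) begins 54 mm behind the grasp point. The pads swing forward as they close: fully open they stand 13 mm farther back than shut.
Start: joints at [1.079, 0.053, 1.613, -0, 1.476, -0.119], TCP at [0.228, 0.582, 0.231] pointing down, gripper open.
Joint ranges: [-3.01, 3.01], [-1.01, 2.22], [0.06, 2.58], [-1.02, 4.17], [0.09, 2.62], [-3.14, 3.14]. Speed limits (rad/s): [2.57, 2.57, 3.14, 3.14, 3.14, 3.14].

## Interface

Orientations are given as a rotation vector (axis times angle).
In Python, from station import ctrl gives the robot as it stands.
- The arm moves only by the tool carry_out, never from a script. Its argument "moves" is a list of rows, each an object of numbers: "x", "y", "z": the shift along the tool's x, y, z in units of 25 mm (1.0 is 25 mm); "turn": the turn about the tool's z in rad. In form: [{"x": .., "y": .., "z": .., "turn": ..}, ...]. A call has exactly 8 rows; each row shifts and turns the commanded pose from where the row before left it, along the tool's axes as they then stand; what a row does not reach is not made up. A row lasts 1/10 s, in which the tool goes at most 50 mm and 8.59 degrees, less where a joint would pass 70% of its speed; a pose out of reach is approached as far as the arm can. A call is refused whole if a number of a shift passes 1 or a number of a turn 0.15, either way. A call with a gripper value outside its range is refused whole. "grip" is the finger opening in mm, from 0 to 85.4, set as the call begins (left out, the last holds). The fingers move at their own pace and stop on an object; "newtons" is the grip in N (left out, the last holds). Time passes only in rows, so rows that do not move let the fingers close, or fill a call up. It gives the time, the measured TCP pose, the force, the opening and the grip force at its end, in the units of the state.
- ctrl.get_obs(): the state, without advancing time (a new reading comes with each control period).
- ctrl.get_image(name): name is "scene" or "top"; returns the picture (480x640x3 uint8, red, green, blue); there is no depth.
- ctrl.calibration(name): a dict with "fx", "fy", "cx", "cy" (pixels), "R" (3x3) and "t" (3): a world point X has camera coordinates R X + t. Camera axes: x right, y down, z forward; pixel columns grow to the right and rows downward; lengths in m; the calibration is good to about 2 mm. A picture is of the moment at which its call begins. calibration takes no time and is no camera call.
- ctrl.finish_job(): hands the job in; it is judged then, once.
Trained networks look in the newest picture that a camera, given by its name, has taken for a name from the list of things; names that differ only in an ending like _2 or _b are one class to them, and where a whole thing is asked for, a point or a joint stands for the part that bears it (a point fixed in the world has none). Each returns a list of dicts, best first, with "confidence" (0 to 1); they miss things now and then, are a little off and sometimes report something else, mostly with a low value. They report only what shows in the picture. A call takes as long as a camera call. They do not tell look-alikes from the thing itself.
- ctrl.look_for(camera, query): "rect" ([left, top, width, height] in pixels, round what is visible of it).
- ctrl.mark_of(camera, query): "pixel" ([column, row] in pixels: a listed point, or the origin of a listed thing).
The state is a dict: "t": time; "q": joint angles; "dq": joint speeds; "effort": joint torques, N m; "tool_pos": TCP position; "tool_rot": TCP orientation; "contact_force": force on the tool from outside, world axes, zero at the start; "wrist_torque": the same for the moment, N m; "opening": finger opening in m; "grip_force": force on a finger pad.
Only numpy, scipy, OpenCV 4.12 (cv2) and the standard library are available. Lean on these libraries where they do the work, as an engineer would, in place of code of your own. Each camera call takes 0.05 s, during which the arm holds its last target. There are 200 camera calls.

## Task

The mains has failed, so change the grey two-switch box on the ledge over to the battery: push the exposed (mains) toggle over towards the robot's side so that it snaps off, slide the clear guard all the way along the box until it covers that switch, and then push the toggle it has uncovered (battery) away from the robot so that it snaps on. Keep to that order, never have both switches on together, and leave the small box's lamp switch as it is and all the other things where they stand.

Things in the scene. Friction and masses are not known exactly. Their poses are not given: they have to be found in the camera images.
- box: grey plastic changeover switch box, fixed to the ledge, 110 mm (x) by 210 mm (y) by 50 mm high; origin at the centre of its underside. Its y axis runs along its length; its -x side faces the robot, turned by up to 0.35 rad. On its flat top stand only two toggle bats (mains at y = -50 mm, battery at y = +50 mm) and the sliding guard.
- mains (a joint): mains toggle, swings only in the box's x-z plane. Value in rad: 0 = off, leaning 0.4 rad to the box's -x side (the robot's side); 0.8 = on, leaning 0.4 rad to +x; middle 0.4. Its over-centre action holds it at either end: about 3.5 N at the ball starts it, less and less is needed up to the middle, then it snaps over by itself. Starts on, uncovered.
- mains_tip (a point): centre of the ball end of the mains bat: steel, 9 mm round stem, 32 mm from its hinge to the centre of its 13 mm ball end; the hinge is fixed in the box's top face at box x = 0, y = -50 mm, 50 mm above the ledge. The ball centre is about 80 mm above the ledge at either end of the swing, 12 mm to that side of the hinge; it moves with the bat
- battery (a joint): battery toggle, swings only in the box's x-z plane. Value in rad: 0 = off, leaning 0.4 rad to the box's -x side (the robot's side); 0.8 = on, leaning 0.4 rad to +x; middle 0.4. Its over-centre action holds it at either end: about 3.5 N at the ball starts it, less and less is needed up to the middle, then it snaps over by itself. Starts off, under the guard.
- battery_tip (a point): centre of the ball end of the battery bat: steel, 9 mm round stem, 32 mm from its hinge to the centre of its 13 mm ball end; the hinge is fixed in the box's top face at box x = 0, y = +50 mm, 50 mm above the ledge. The ball centre is about 80 mm above the ledge at either end of the swing, 12 mm to that side of the hinge; it moves with the bat
- guard (a joint): slide (m) of the clear guard, a roofed tunnel open at its +y and -y ends, 70 (x) by 64 (y) mm, roof top 102 mm above the ledge; it passes over the bats without touching them and cannot be lifted. 0 = centred over the battery bat; 0.1 = end stop, centred over the mains bat, moved in the box's -y direction. Starts at 0 to 0.012. About 2 N slides it; it stays where left.
- guard_ridge (a point): centre of the black push ridge on the guard's roof: 50 mm along x, 10 mm thick along y, 22 mm tall; its top is 124 mm above the ledge, 22 mm above the roof. Pushing it sideways slides the guard.
- lampbox: small white plastic switch box, fixed to the ledge, 80 by 80 by 45 mm high, with one like toggle bat (lamp); to be left as it is; origin at the centre of its underside
- lamp (a joint): the lamp's toggle bat on the small white box, made like the other two; 0 = off (as it starts), 0.8 = on
- jug: white ceramic jug, 112 mm across, 165 mm tall, handle on its +y side; origin at the centre of its underside; bystander
- flask: stainless steel bottle with press-button cap, 68 mm across, 221 mm tall; origin at the centre of its underside; bystander
- organiser: clear plastic pill organiser with seven hinged compartments, 40 by 154 by 23 mm, lying behind the switch box; origin at the centre of its underside; bystander
- clip: green plastic clip, 62 by 20 by 13 mm, lying beside the switch box; origin at the centre of its underside; bystander
- spoon: wooden cooking spoon, 270 mm long, lying in front of the switch box; bystander
- mug: blue glazed mug, 80 mm across, 92 mm tall; origin at the centre of its underside; bystander
There are look-alikes about, which are no part of the job. Several things have the shape of the lampbox; the one meant has the colours described above.

How it is judged:
By the outcome, as a careful person would: the job done as asked, in the order asked, and still so for the second after the job is handed in, with the robot touching nothing.
It also fails if it takes over 58 s, if anything falls off the work surface, if the arm or the gripper's body presses on something with over 40 N, if the wrist force passes 120 N, or if a joint passes its speed limit or range.

## Working session

There is one attempt and no reset: what is moved stays moved. The work goes in short steps, Python scripts to look and compute and a tool call to move; the robot and the scene stay as the last step left them, time stands still between calls to the robot, and variables do not carry over. Pictures are saved under pics/ and viewed, at most 10 in all, crops included, and the job is handed in when it is done.

Besides the shell and the picture viewer there is one more tool, called after "Call:" as name([rows], argument=value, ...), one row to a line, values as JSON. carry_out: Moves the arm, as the interface text tells. Its arguments: {"type":"object","properties":{"moves":{"type":"array"},"grip":{"type":"number"},"newtons":{"type":"number"}},"required":["moves"]}

```bash
mkdir -p pics
cat > h.py <<'E'
import numpy as np,cv2
from station import ctrl
def save(cam,name,crop=None,s=1):
    im=ctrl.get_image(cam)[:,:,::-1]
    if crop: a,b,c,d=crop; im=im[b:d,a:c]
    cv2.imwrite('pics/'+name,cv2.resize(im,None,fx=s,fy=s,interpolation=cv2.INTER_CUBIC))
def ray(cam,p,z):
    c=ctrl.calibration(cam);R=np.array(c['R']);t=np.array(c['t'])
    d=R.T@np.array([(p[0]-c['cx'])/c['fx'],(p[1]-c['cy'])/c['fy'],1]);o=-R.T@t
    return o+d*(z-o[2])/d[2]
def proj(cam,X):
    c=ctrl.calibration(cam);p=np.array(c['R'])@X+c['t'];return np.array([c['fx']*p[0]/p[2]+c['cx'],c['fy']*p[1]/p[2]+c['cy']])
def tri(p1,p2):
    from scipy.optimize import least_squares
    return least_squares(lambda X:np.r_[proj('scene',X)-p1,proj('top',X)-p2],[.6,.1,.1])
E
python3 - <<'E'
from h import *
save('scene','s0.png');save('top','t0.png')
for q in ['box','mains_tip','battery_tip','guard_ridge','lampbox']:
    for c in ['scene','top']:
        print(q,c,[(np.round(r['pixel'],1).tolist(),round(r['confidence'],2)) for r in ctrl.mark_of(c,q)[:4]])
for c in ['scene','top']: 
    k=ctrl.calibration(c); print(c,-np.array(k['R']).T@k['t'],k['fx'])
print(ctrl.get_obs())
E
```

```text
box scene [([297.2, 277.1], 0.69)]
box top [([321.2, 237.1], 0.7)]
mains_tip scene [([289.5, 271.7], 0.51)]
mains_tip top [([337.4, 242.2], 0.54)]
battery_tip scene []
battery_tip top []
guard_ridge scene [([313.6, 239.9], 0.75)]
guard_ridge top [([306.5, 230.1], 0.84)]
lampbox scene [([267.0, 384.3], 0.69), ([121.3, 395.6], 0.66), ([195.1, 427.5], 0.57)]
lampbox top [([411.3, 207.0], 0.67), ([463.1, 234.3], 0.66), ([471.7, 291.8], 0.65)]
scene [ 0.92146723 -0.68635823  0.84988118] 433.4583541334237
top [ 0.47128711 -0.09843074  1.61998433] 558.636071104919
{'t': 0.6, 'q': array([ 1.07899739e+00,  5.26663696e-02,  1.61289596e+00, -2.25065970e-05,
        1.47599532e+00, -1.18947777e-01]), 'dq': array([ 0.00035021, -0.00070883, -0.00119402,  0.00071027,  0.00011949,
       -0.000507  ]), 'effort': array([-2.62726417e-04, -3.93407536e+01, -3.70232821e+01, -6.96034044e-05,
        7.81080798e-04, -1.61942216e-05]), 'tool_pos': array([0.22763746, 0.58205313, 0.23132686]), 'tool_rot': array([5.82277464e-01, 3.08712762e+00, 4.18554943e-05]), 'contact_force': array([-0.06654285, -0.09888029, -0.30827884]), 'wrist_torque': array([-0.00114171, -0.00482512,  0.02250177]), 'grip_force': 0.0, 'opening': 0.08521642734740334}
```

View pics/s0.png

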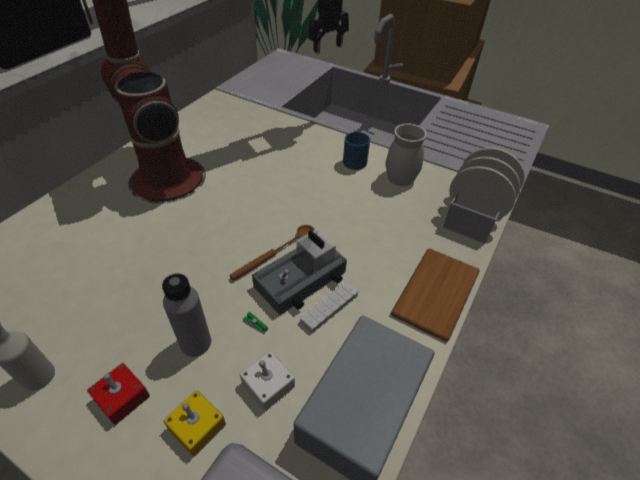

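View pics/t0.png

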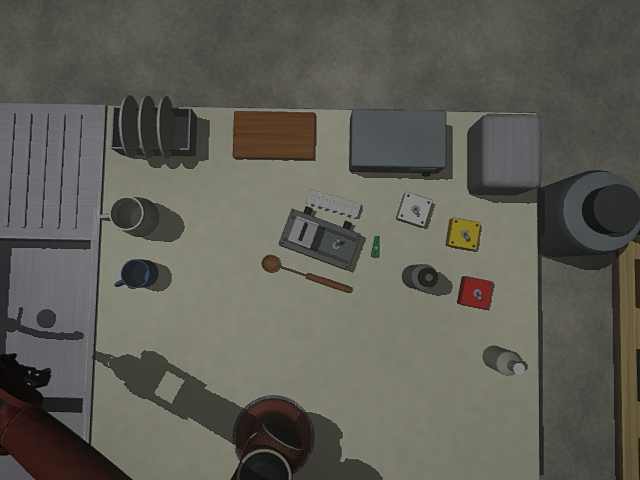

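The scene picture shows the grey box at about (300,275), the mains bat at (284,277) and the guard at (318,252). The top picture shows the box at (321,238), the mains bat at (338,243), and the guard with its ridge at (306,230). The lampbox candidates in the top view are white (415,209), yellow (464,234) and red (476,292). White fits the description, so that one stays untouched. Next I'll enlarge the box.

Run:
```python
from h import *
save('top','a.png',(265,190,375,290),5.5);save('scene','b.png',(240,220,360,320),5)
a=cv2.imread('pics/a.png');b=cv2.imread('pics/b.png')
b=cv2.resize(b,(int(b.shape[1]*a.shape[0]/b.shape[0]),a.shape[0]))
cv2.imwrite('pics/c.png',cv2.resize(cv2.convertScaleAbs(np.hstack([a,b]),alpha=1.6),(800,345*800//800)))
for n,p,q in [('box',[297.2,277.1],[321.2,237.1]),('mains',[289.5,271.7],[337.4,242.2]),('ridge',[313.6,239.9],[306.5,230.1])]:
    r=tri(p,q);print(n,r.x.round(4),r.fun.round(1))
```

```text
box [ 0.5629 -0.1277  0.0205] [ 2.1 -0.1  1.4  2. ]
mains [ 0.5562 -0.1651  0.0745] [-1.4  0.1 -1.  -1.4]
ridge [ 0.5778 -0.084   0.1215] [ 1.1 -0.1  0.7  1. ]
```

View pics/a.png

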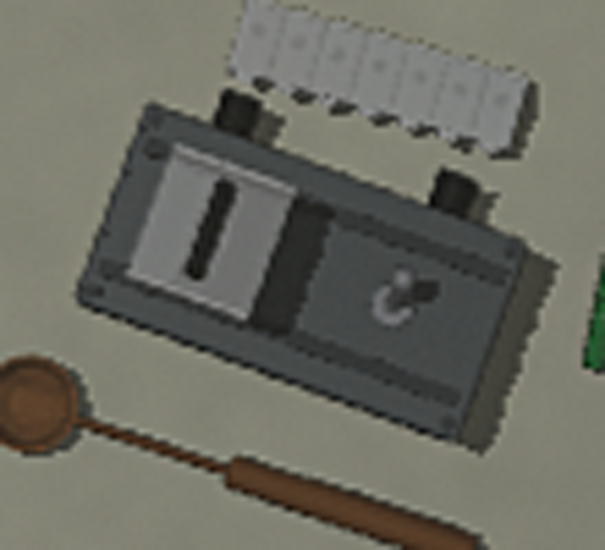

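View pics/b.png

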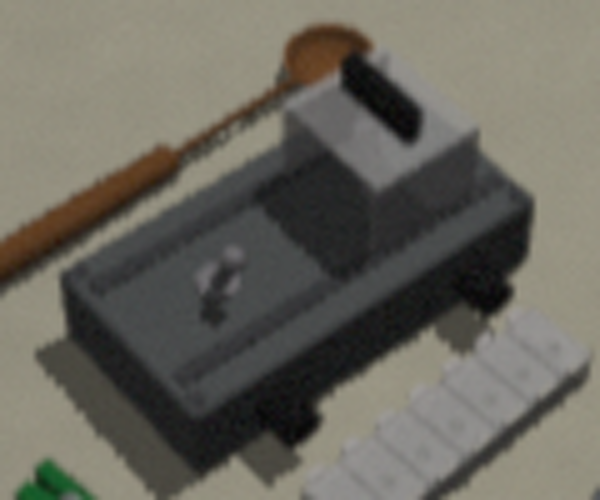

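The crops confirm the box pose: the mains bat stands free and leans to +x, away from the robot. Top-view corners of the box's top face are at crop pixels (150,103), (525,243), (462,440) and (80,303).

```bash
cat >> h.py <<'E'
from scipy.spatial.transform import Rotation as Ro
def rel(BX,p):  # box point -> (tool shift in rows of 25 mm)
    x,y,w=BX;c,s=np.cos(w),np.sin(w);o=ctrl.get_obs();R=Ro.from_rotvec(o['tool_rot']).as_matrix()
    X=np.array([x+c*p[0]-s*p[1],y+s*p[0]+c*p[1],p[2]])
    tx=-R[:,0];turn=w-np.arctan2(tx[1],tx[0])
    return X,(R.T@(X-o['tool_pos'])/.025).round(2),'turn',round(-turn,3)
def bpos(BX):
    x,y,w=BX;d=np.array(ctrl.get_obs()['tool_pos'])-[x,y,0];c,s=np.cos(w),np.sin(w)
    return np.array([c*d[0]+s*d[1],-s*d[0]+c*d[1],d[2]])*1000
E
python3 - <<'E'
from h import *
from scipy.optimize import least_squares
top=np.array([[150,103],[525,243],[462,440],[80,303]])/5.5+[265,190]
sc=np.array([[530,200],[205,415],[65,278]])/5+[240,220]
L=np.array([[55,105,50],[55,-105,50],[-55,-105,50],[-55,105,50]])/1e3
def W(v,P):
    c,s=np.cos(v[2]),np.sin(v[2]);return np.array([[v[0]+c*a-s*b,v[1]+s*a+c*b,z] for a,b,z in P])
mt=[(403,280)]/np.array([5.5,5.5])+[265,190]; ms=[(233,257)]/np.array([5.,5])+[240,220]
def f(v,a=1,b=1):
    X=W(v,L);r=[]
    r+=[a*(proj('top',X[i])-top[i]) for i in range(4)]
    r+=[b*(proj('scene',X[i])-sc[i]) for i in range(3)]
    return np.ravel(r)
for a,b in [(1,1),(1,0),(0,1)]:
    s=least_squares(f,[.56,-.13,-.35],args=(a,b));print(s.x.round(4),s.fun.round(1))
s=least_squares(f,[.56,-.13,-.35])
M=W(s.x,[[.0125,-.05,.0795],[0,.05,.124],[0,.038,.124]])
for m in M: print(proj('top',m).round(1),proj('scene',m).round(1))
print(mt,ms,'ridge top', np.array([211,229])/5.5+[265,190], np.array([382,97])/5+[240,220])
print(rel(s.x,[.045,-.05,.16]))
E
```

```text
[ 0.5611 -0.1199 -0.315 ] [-1.  -0.2  1.2 -1.2 -0.1  0.  -1.3  0.1  1.7 -1.  -1.2  1.4 -1.8 -0.7]
[ 0.5603 -0.1206 -0.3234] [-0.4 -0.1  1.5 -0.5 -0.1  0.6 -1.   0.1  0.  -0.  -0.   0.  -0.  -0. ]
[ 0.5615 -0.1191 -0.3062] [-0.  -0.   0.  -0.  -0.  -0.  -0.   0.   1.9 -1.5 -0.4  1.4 -1.4 -0.5]
[338.7 240.2] [287.  272.4]
[302.8 231.4] [316.9 235.8]
[307.  232.9] [313.  238.2]
[[338.27272727 240.90909091]] [[286.6 271.4]] ridge top [303.36363636 231.63636364] [316.4 239.4]
(array([ 0.5884243 , -0.18133513,  0.16      ]), array([-24.56, -23.18,   2.85]), 'turn', np.float64(-0.058))
```

Call:
carry_out([
  {"x": -0.5,"y": -0.5,"z": 0,"turn": -0.058},
  {"x": -1,"y": -0.95,"z": 0,"turn": 0},
  {"x": -1,"y": -0.95,"z": 0,"turn": 0},
  {"x": -1,"y": -0.95,"z": 0,"turn": 0},
  {"x": -1,"y": -0.95,"z": 0,"turn": 0},
  {"x": -1,"y": -0.95,"z": 0,"turn": 0},
  {"x": -1,"y": -0.95,"z": 0,"turn": 0},
  {"x": -1,"y": -0.95,"z": 0,"turn": 0},
], grip=0)

```text
t: 1.5
tool_pos: [0.3501, 0.3524, 0.2315]
tool_rot: [0.492, 3.102, 0.001]
contact_force: [0.4, 0.3, 0.1]
opening: 0.0001
grip_force: 0.0
```

Call:
carry_out([
  {"x": -1,"y": -0.95,"z": 0,"turn": 0},
  {"x": -1,"y": -0.95,"z": 0,"turn": 0},
  {"x": -1,"y": -0.95,"z": 0,"turn": 0},
  {"x": -1,"y": -0.95,"z": 0,"turn": 0},
  {"x": -1,"y": -0.95,"z": 0,"turn": 0},
  {"x": -1,"y": -0.95,"z": 0,"turn": 0},
  {"x": -1,"y": -0.95,"z": 0,"turn": 0},
  {"x": -0.5,"y": -0.5,"z": 0,"turn": 0},
])

```text
t: 2.3
tool_pos: [0.4735, 0.1234, 0.2316]
tool_rot: [0.496, 3.101, -0.0]
contact_force: [0.3, 0.4, 0.5]
opening: 0.0003
grip_force: 0.0
```

Run:
```python
from h import *
print(ctrl.get_obs()['tool_pos'],ctrl.get_obs()['t'],rel([.561,-.12,-.317],[.045,-.05,.16]))
```

```text
[0.47354948 0.12344821 0.23156246] 2.3 (array([ 0.588172  , -0.18153603,  0.16      ]), array([ -8.16, -10.16,   2.87]), 'turn', np.float64(-0.0))
```

Call:
carry_out([
  {"x": -0.8,"y": -1,"z": 0,"turn": 0},
  {"x": -0.8,"y": -1,"z": 0,"turn": 0},
  {"x": -0.8,"y": -1,"z": 0,"turn": 0},
  {"x": -0.8,"y": -1,"z": 0,"turn": 0},
  {"x": -0.8,"y": -1,"z": 0,"turn": 0},
  {"x": -0.8,"y": -1,"z": 0,"turn": 0},
  {"x": -0.8,"y": -1,"z": 0,"turn": 0},
  {"x": -0.8,"y": -1,"z": 0,"turn": 0},
])

```text
t: 3.1
tool_pos: [0.5632, -0.1155, 0.2315]
tool_rot: [0.493, 3.102, 0.0]
contact_force: [-0.6, 0.0, 0.6]
opening: -0.0003
grip_force: 0.0
```

Call:
carry_out([
  {"x": -0.8,"y": -1,"z": 0,"turn": 0},
  {"x": -0.8,"y": -1,"z": 0.3,"turn": 0},
  {"x": 0,"y": 0,"z": 0.6,"turn": 0},
  {"x": 0,"y": 0,"z": 0.6,"turn": 0},
  {"x": 0,"y": 0,"z": 0.6,"turn": 0},
  {"x": 0,"y": 0,"z": 0.6,"turn": 0},
  {"x": 0,"y": 0,"z": 0,"turn": 0},
  {"x": 0,"y": 0,"z": 0,"turn": 0},
])

```text
t: 3.9
tool_pos: [0.5851, -0.1733, 0.1633]
tool_rot: [-0.491, -3.102, -0.0]
contact_force: [0.4, 0.1, 0.1]
opening: -0.0001
grip_force: 0.0
```

Run:
```python
from h import *
B=[.561,-.12,-.317]
print(bpos(B),rel(B,[.042,-.05,.066]))
save('top','d.png',(265,190,375,290),5.5)
```

```text
[ 39.48243922 -43.16439881 163.28905815] (array([ 0.58532147, -0.18060087,  0.066     ]), array([-0.1 , -0.27,  3.89]), 'turn', np.float64(0.003))
```

View pics/d.png

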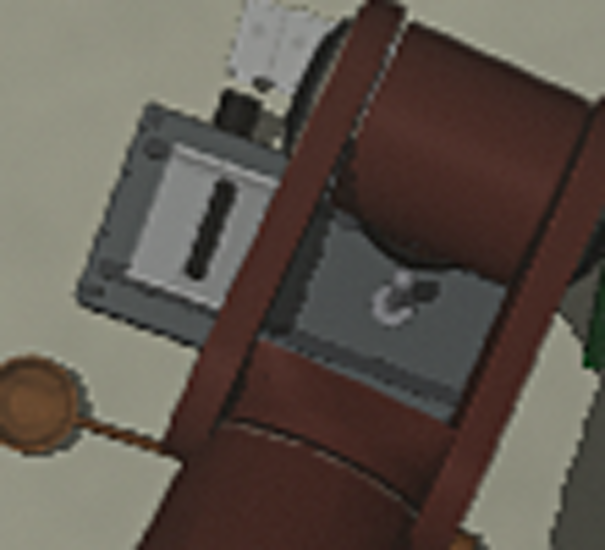

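The top crop shows the wrist just behind the mains bat at (403,280), and the guard still clear at left. I'll go down behind the bat.

Call:
carry_out([
  {"x": -0.1,"y": -0.3,"z": 0.2,"turn": 0},
  {"x": 0,"y": 0,"z": 0.7,"turn": 0},
  {"x": 0,"y": 0,"z": 0.7,"turn": 0},
  {"x": 0,"y": 0,"z": 0.7,"turn": 0},
  {"x": 0,"y": 0,"z": 0.7,"turn": 0},
  {"x": 0,"y": 0,"z": 0.5,"turn": 0},
  {"x": 0,"y": 0,"z": 0.4,"turn": 0},
  {"x": 0,"y": 0,"z": 0,"turn": 0},
])

```text
t: 4.75
tool_pos: [0.5843, -0.1814, 0.0641]
tool_rot: [-0.492, -3.099, -0.001]
contact_force: [0.4, -0.2, -0.5]
opening: -0.0003
grip_force: 0.0
```

Call:
carry_out([
  {"x": 0.2,"y": 0,"z": 0,"turn": 0},
  {"x": 0.2,"y": 0,"z": 0,"turn": 0},
  {"x": 0.15,"y": 0,"z": 0,"turn": 0},
  {"x": 0.15,"y": 0,"z": 0,"turn": 0},
  {"x": 0.15,"y": 0,"z": 0,"turn": 0},
  {"x": 0.15,"y": 0,"z": 0,"turn": 0},
  {"x": 0,"y": 0,"z": 0,"turn": 0},
  {"x": 0,"y": 0,"z": 0,"turn": 0},
])

```text
t: 5.55
tool_pos: [0.5617, -0.1743, 0.0668]
tool_rot: [0.492, 3.102, -0.0]
contact_force: [1.1, -0.4, 0.1]
opening: 0.0001
grip_force: 0.6
```

Run:
```python
from h import *
B=[.561,-.12,-.317]
print(bpos(B),rel(B,[.009,-.05,.066]),ctrl.get_obs()['contact_force'])
```

```text
[ 17.59683195 -51.38405676  66.81962931] (array([ 0.5539657, -0.1703142,  0.066    ]), array([0.34, 0.06, 0.03]), 'turn', np.float64(0.002)) [ 1.07608681 -0.36218872  0.09908578]
```

Call:
carry_out([
  {"x": 0.1,"y": 0,"z": 0,"turn": 0},
  {"x": 0.1,"y": 0,"z": 0,"turn": 0},
  {"x": 0.1,"y": 0,"z": 0,"turn": 0},
  {"x": 0.1,"y": 0,"z": 0,"turn": 0},
  {"x": 0,"y": 0,"z": 0,"turn": 0},
  {"x": 0,"y": 0,"z": 0,"turn": 0},
  {"x": 0,"y": 0,"z": 0,"turn": 0},
  {"x": 0,"y": 0,"z": 0,"turn": 0},
])

```text
t: 6.35
tool_pos: [0.5522, -0.1712, 0.0664]
tool_rot: [0.492, 3.103, -0.0]
contact_force: [-0.4, -0.6, 0.3]
opening: 0.0003
grip_force: 0.0
```

Call:
carry_out([
  {"x": -0.4,"y": 0,"z": 0,"turn": 0},
  {"x": -0.4,"y": 0,"z": -0.2,"turn": 0},
  {"x": 0,"y": 0,"z": -0.8,"turn": 0},
  {"x": 0,"y": 0,"z": -0.8,"turn": 0},
  {"x": 0,"y": 0,"z": -0.8,"turn": 0},
  {"x": 0,"y": 0,"z": -0.8,"turn": 0},
  {"x": 0,"y": 0,"z": -0.8,"turn": 0},
  {"x": 0,"y": 0,"z": 0,"turn": 0},
])

```text
t: 7.15
tool_pos: [0.5741, -0.1785, 0.1758]
tool_rot: [0.491, 3.095, -0.003]
contact_force: [0.2, 0.5, -0.5]
opening: -0.0001
grip_force: 0.0
```

Run:
```python
from h import *
B=[.561,-.12,-.317]
print(bpos(B),rel(B,[0,.085,.165]),ctrl.get_obs()['contact_force'])
save('scene','e.png',(240,220,360,320),5)
```

```text
[ 30.64828393 -51.53698392 175.77824219] (array([ 0.58749598, -0.03923514,  0.165     ]), array([1.22, 5.46, 0.42]), 'turn', np.float64(0.002)) [ 0.20967401  0.4914201  -0.46149409]
```

View pics/e.png

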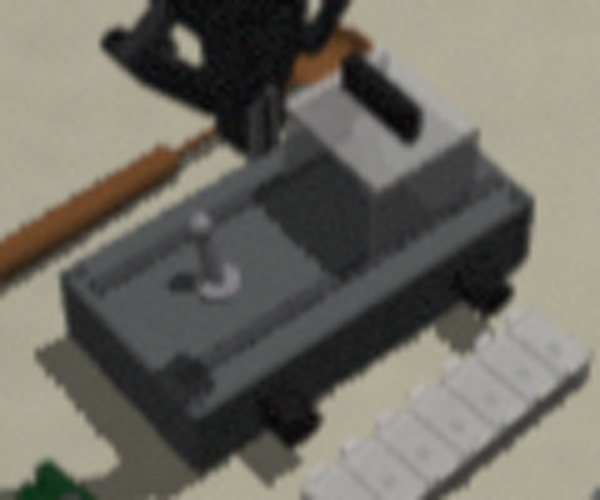

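The scene crop shows the mains ball now at (200,222), leaning to the robot's side, so mains is off. Next is the ridge's far (+y) side.

Call:
carry_out([
  {"x": 0.2,"y": 0.9,"z": 0,"turn": 0},
  {"x": 0.2,"y": 0.9,"z": 0,"turn": 0},
  {"x": 0.2,"y": 0.9,"z": 0,"turn": 0},
  {"x": 0.2,"y": 0.9,"z": 0,"turn": 0},
  {"x": 0.2,"y": 0.9,"z": 0,"turn": 0},
  {"x": 0.2,"y": 0.9,"z": 0.4,"turn": 0},
  {"x": 0,"y": 0,"z": 0,"turn": 0},
  {"x": 0,"y": 0,"z": 0,"turn": 0},
])

```text
t: 8.0
tool_pos: [0.5838, -0.0395, 0.1597]
tool_rot: [-0.491, -3.1, 0.001]
contact_force: [-0.2, 0.4, 0.7]
opening: -0.0
grip_force: 0.0
```

Run:
```python
from h import *
B=[.561,-.12,-.317]
print(bpos(B),rel(B,[0,.085,.110]),ctrl.get_obs()['contact_force'])
```

```text
[ -3.44016482  83.61867293 159.67037799] (array([ 0.58749598, -0.03923514,  0.11      ]), array([-0.14,  0.06,  1.99]), 'turn', np.float64(0.003)) [-0.17787054  0.3974641   0.73755697]
```

Call:
carry_out([
  {"x": -0.1,"y": 0.1,"z": 0.5,"turn": 0},
  {"x": 0,"y": 0,"z": 0.5,"turn": 0},
  {"x": 0,"y": 0,"z": 0.5,"turn": 0},
  {"x": 0,"y": 0,"z": 0.5,"turn": 0},
  {"x": 0,"y": 0,"z": 0,"turn": 0},
  {"x": 0,"y": -0.2,"z": 0,"turn": 0},
  {"x": 0,"y": -0.2,"z": 0,"turn": 0},
  {"x": 0,"y": -0.2,"z": 0,"turn": 0},
])

```text
t: 8.8
tool_pos: [0.5834, -0.053, 0.1123]
tool_rot: [0.492, 3.101, -0.0]
contact_force: [0.8, -0.4, 0.4]
opening: -0.0002
grip_force: 0.0
```

Call:
carry_out([
  {"x": 0,"y": -0.3,"z": 0,"turn": 0},
  {"x": 0,"y": -0.4,"z": 0,"turn": 0},
  {"x": 0,"y": -0.4,"z": 0,"turn": 0},
  {"x": 0,"y": -0.4,"z": 0,"turn": 0},
  {"x": 0,"y": -0.4,"z": 0,"turn": 0},
  {"x": 0,"y": -0.4,"z": 0,"turn": 0},
  {"x": 0,"y": -0.4,"z": 0,"turn": 0},
  {"x": 0,"y": -0.3,"z": 0,"turn": 0},
])

```text
t: 9.6
tool_pos: [0.5592, -0.1245, 0.1111]
tool_rot: [-0.493, -3.102, -0.0]
contact_force: [-0.2, 2.0, 0.9]
opening: 0.0003
grip_force: 0.9
```

Run:
```python
from h import *
B=[.561,-.12,-.317]
print(bpos(B),rel(B,[0,-.0305,.110]),ctrl.get_obs()['contact_force'])
```

```text
[ -0.33172193  -4.87745044 111.09408327] (array([ 0.55149262, -0.14898033,  0.11      ]), array([-0.01, -1.02,  0.04]), 'turn', np.float64(0.002)) [-0.21995013  2.04915733  0.91882591]
```

Call:
carry_out([
  {"x": 0,"y": -0.2,"z": 0,"turn": 0},
  {"x": 0,"y": -0.2,"z": 0,"turn": 0},
  {"x": 0,"y": -0.15,"z": 0,"turn": 0},
  {"x": 0,"y": -0.1,"z": 0,"turn": 0},
  {"x": 0,"y": -0.1,"z": 0,"turn": 0},
  {"x": 0,"y": -0.05,"z": 0,"turn": 0},
  {"x": 0,"y": 0,"z": 0,"turn": 0},
  {"x": 0,"y": 0,"z": 0,"turn": 0},
])

```text
t: 10.4
tool_pos: [0.5537, -0.1429, 0.1114]
tool_rot: [0.492, 3.102, -0.001]
contact_force: [0.1, -0.3, -0.5]
opening: -0.0001
grip_force: 0.2
```

Call:
carry_out([
  {"x": 0,"y": -0.05,"z": 0,"turn": 0},
  {"x": 0,"y": -0.05,"z": 0,"turn": 0},
  {"x": 0,"y": 0,"z": 0,"turn": 0},
  {"x": 0,"y": 0,"z": 0,"turn": 0},
  {"x": 0,"y": 0,"z": 0,"turn": 0},
  {"x": 0,"y": 0,"z": 0,"turn": 0},
  {"x": 0,"y": 0,"z": 0,"turn": 0},
  {"x": 0,"y": 0,"z": 0,"turn": 0},
])

```text
t: 11.2
tool_pos: [0.5528, -0.1451, 0.1114]
tool_rot: [0.492, 3.103, -0.0]
contact_force: [0.2, 0.7, -0.7]
opening: 0.0003
grip_force: 0.4
```

Run:
```python
from h import *
B=[.561,-.12,-.317]
print(bpos(B),rel(B,[0,-.0305,.110]),ctrl.get_obs()['contact_force'])
```

```text
[ 5.65783591e-02 -2.64187023e+01  1.11391386e+02] (array([ 0.55149262, -0.14898033,  0.11      ]), array([ 0.  , -0.16,  0.06]), 'turn', np.float64(0.002)) [ 0.22382204  0.66885703 -0.68395671]
```

Not at the stop yet; I'll push on in small steps until the force rises.

Call:
carry_out([
  {"x": 0,"y": -0.05,"z": 0,"turn": 0},
  {"x": 0,"y": -0.05,"z": 0,"turn": 0},
  {"x": 0,"y": -0.05,"z": 0,"turn": 0},
  {"x": 0,"y": 0,"z": 0,"turn": 0},
  {"x": 0,"y": 0,"z": 0,"turn": 0},
  {"x": 0,"y": 0,"z": 0,"turn": 0},
  {"x": 0,"y": 0,"z": 0,"turn": 0},
  {"x": 0,"y": 0,"z": 0,"turn": 0},
])

```text
t: 12.0
tool_pos: [0.5515, -0.1487, 0.1113]
tool_rot: [-0.492, -3.103, 0.0]
contact_force: [0.6, 0.4, 0.2]
opening: -0.0001
grip_force: 0.2
```

Call:
carry_out([
  {"x": 0,"y": -0.05,"z": 0,"turn": 0},
  {"x": 0,"y": -0.05,"z": 0,"turn": 0},
  {"x": 0,"y": 0,"z": 0,"turn": 0},
  {"x": 0,"y": 0,"z": 0,"turn": 0},
  {"x": 0,"y": 0,"z": 0,"turn": 0},
  {"x": 0,"y": 0,"z": 0,"turn": 0},
  {"x": 0,"y": 0,"z": 0,"turn": 0},
  {"x": 0,"y": 0,"z": 0,"turn": 0},
])

```text
t: 12.8
tool_pos: [0.5513, -0.1495, 0.1114]
tool_rot: [0.492, 3.102, 0.005]
contact_force: [2.5, 6.3, 1.0]
opening: -0.0
grip_force: 3.3
```

Run:
```python
from h import *
B=[.561,-.12,-.317]
print(bpos(B),ctrl.get_obs()['contact_force'])
```

```text
[-1.67904361e-02 -3.10090325e+01  1.11363326e+02] [2.46543171 6.27231177 0.96472307]
```

The force rose to 6.8 N at y = -31 mm, the expected place for the end stop. Next, back off and go over to the battery bat's robot side.

Call:
carry_out([
  {"x": 0,"y": 0.4,"z": 0,"turn": 0},
  {"x": 0,"y": 0.4,"z": 0,"turn": 0},
  {"x": 0,"y": 0.5,"z": -0.5,"turn": 0},
  {"x": 0.4,"y": 0.5,"z": -0.5,"turn": 0},
  {"x": 0.5,"y": 0.5,"z": 0,"turn": 0},
  {"x": 0.5,"y": 0.5,"z": 0,"turn": 0},
  {"x": 0.4,"y": 0.5,"z": 0,"turn": 0},
  {"x": 0,"y": 0,"z": 0,"turn": 0},
])

```text
t: 13.6
tool_pos: [0.5322, -0.0565, 0.1354]
tool_rot: [-0.489, -3.102, -0.001]
contact_force: [-0.4, -0.5, -0.4]
opening: -0.0
grip_force: 0.0
```

Run:
```python
from h import *
B=[.561,-.12,-.317]
print(bpos(B),rel(B,[-.043,.05,.066]),ctrl.get_obs()['contact_force'])
save('scene','f.png',(240,220,360,320),5)
```

```text
[-47.18778879  51.34214331 135.40633822] (array([ 0.53572835, -0.05908741,  0.066     ]), array([-0.17, -0.05,  2.78]), 'turn', np.float64(0.005)) [-0.42713566 -0.5269746  -0.38004946]
```

View pics/f.png

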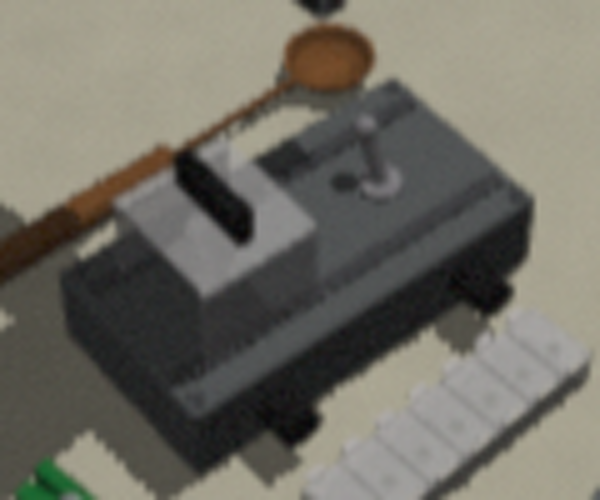

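The guard now covers the mains bat, with its ridge at (212,195). The battery bat stands free with its ball at (370,127). I'll go down and push it.

Call:
carry_out([
  {"x": -0.1,"y": 0,"z": 0.4,"turn": 0},
  {"x": 0,"y": 0,"z": 0.6,"turn": 0},
  {"x": 0,"y": 0,"z": 0.6,"turn": 0},
  {"x": 0,"y": 0,"z": 0.6,"turn": 0},
  {"x": 0,"y": 0,"z": 0.5,"turn": 0},
  {"x": 0,"y": 0,"z": 0,"turn": 0},
  {"x": -0.2,"y": 0,"z": 0,"turn": 0},
  {"x": -0.2,"y": 0,"z": 0,"turn": 0},
])

```text
t: 14.45
tool_pos: [0.5465, -0.0628, 0.0696]
tool_rot: [0.492, 3.101, -0.0]
contact_force: [0.2, 0.4, -0.8]
opening: -0.0003
grip_force: 0.0
```

Call:
carry_out([
  {"x": -0.2,"y": 0,"z": 0,"turn": 0},
  {"x": -0.2,"y": 0,"z": 0,"turn": 0},
  {"x": -0.1,"y": 0,"z": 0,"turn": 0},
  {"x": -0.1,"y": 0,"z": 0,"turn": 0},
  {"x": -0.1,"y": 0,"z": 0,"turn": 0},
  {"x": -0.1,"y": 0,"z": 0,"turn": 0},
  {"x": 0,"y": 0,"z": 0,"turn": 0},
  {"x": 0,"y": 0,"z": 0,"turn": 0},
])

```text
t: 15.25
tool_pos: [0.5646, -0.0688, 0.0688]
tool_rot: [0.493, 3.103, -0.0]
contact_force: [-0.7, -0.3, 0.8]
opening: 0.0003
grip_force: 0.0
```

Run:
```python
from h import *
B=[.561,-.12,-.317]
print(bpos(B),rel(B,[-.007,.05,.066]),ctrl.get_obs()['contact_force'])
```

```text
[-12.59541968  49.79524551  68.80021675] (array([ 0.56993465, -0.07030924,  0.066     ]), array([-0.22,  0.01,  0.11]), 'turn', np.float64(0.002)) [-0.73271895 -0.26120517  0.77564416]
```

Call:
carry_out([
  {"x": -0.1,"y": 0,"z": 0,"turn": 0},
  {"x": -0.1,"y": 0,"z": 0,"turn": 0},
  {"x": -0.05,"y": 0,"z": 0,"turn": 0},
  {"x": 0,"y": 0,"z": 0,"turn": 0},
  {"x": 0,"y": 0,"z": 0,"turn": 0},
  {"x": 0,"y": 0,"z": 0,"turn": 0},
  {"x": 0,"y": 0,"z": 0,"turn": 0},
  {"x": 0,"y": 0,"z": 0,"turn": 0},
])

```text
t: 16.05
tool_pos: [0.5704, -0.0706, 0.0688]
tool_rot: [0.492, 3.103, 0.0]
contact_force: [0.3, 0.5, -0.5]
opening: 0.0
grip_force: 0.0
```

Call:
carry_out([
  {"x": 0.4,"y": 0,"z": 0,"turn": 0},
  {"x": 0.4,"y": 0,"z": 0,"turn": 0},
  {"x": 0.2,"y": 0,"z": -0.8,"turn": 0},
  {"x": 0.2,"y": 0,"z": -1,"turn": 0},
  {"x": 0.2,"y": 0,"z": -1,"turn": 0},
  {"x": 0.2,"y": 0,"z": -1,"turn": 0},
  {"x": 0,"y": 0,"z": -0.5,"turn": 0},
  {"x": 0,"y": 0,"z": 0,"turn": 0},
])

```text
t: 16.85
tool_pos: [0.5333, -0.0584, 0.1786]
tool_rot: [0.491, 3.098, -0.001]
contact_force: [-0.1, -0.9, 0.3]
opening: 0.0001
grip_force: 0.0
```

Run:
```python
from h import *
o=ctrl.get_obs();print(o['tool_pos'],o['contact_force'])
save('scene','g.png',(150,180,390,450),2.2)
```

```text
[ 0.53325973 -0.05836675  0.17855251] [-0.05955471 -0.88831873  0.30128712]
```

View pics/g.png

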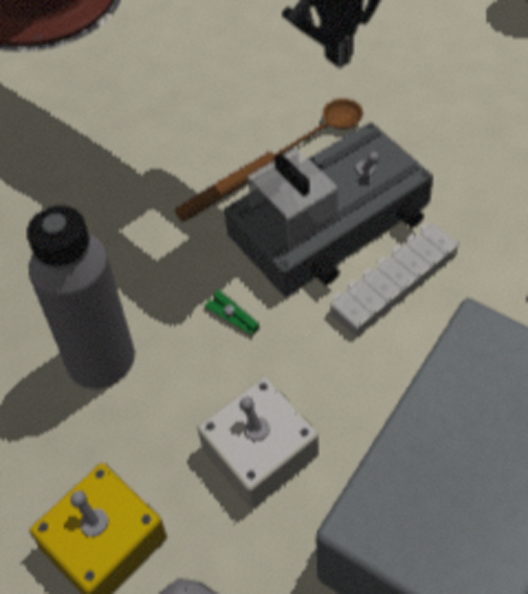

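The picture shows the battery bat leaning to +x, with its ball at (373,158) and base at (366,173). The guard is over the mains bat, the arm is clear, and the bystanders and lamp look unchanged.

```bash
python3 -c "
from station import ctrl
print(ctrl.finish_job())"
```

```text
the job is handed in; nothing more can be done
None
```

The changeover is done and handed in at about 17 s: the mains was pushed off first, then the guard slid to its end stop over the mains switch, then the battery was pushed on; the last picture shows the lamp switch and the nearby things unmoved, but the jug and mug were not in that view.

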